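Turn the reversed topping liner the right way round

TASK

One of the two white liners in the steel topping station was put back the wrong way round, with its high end at the station's low front. Lift it clear of its bay, give it half a turn and put it back in the same bay with its high end at the station's high back, pressed gently all the way home and level, not slammed down. Leave the other liner with its cups, and everything else on the counter, as it is.

Things in the scene. Friction and masses are not known exactly. Their poses are not given: they have to be found in the camera images.
- station: Fixed stainless topping station, 194 mm deep (x), 260 wide (y), walls 12 thick. Origin: centre of its underside, on the counter; +x to its high back, -x to its low front (about towards the robot), z up. Front wall 62 mm high, back wall 98; sides and middle partition slope between. Two open-topped straight bays side by side, each 170.4 (x) by 112.4 mm (y), flat floor 22 mm above the counter.
- bay_left (a point): Centre of the floor of the bay at the station's +y side (62 mm from its centre), 22 mm above the counter; axes as the station. A liner fully home has its origin here, give or take the bay's play. In each bay's back wall a bowed leaf spring, 44 mm wide, stands up to 5 mm into the bay from 7 to 28 mm above the floor, sloping at its top; it yields and presses a liner forward with about 6 N.
- bay_right (a point): The same point of the bay at the station's -y side. In both bays a liner's weight carries it only until its underside meets the spring, about 25 mm above the floor; from there it wants a push of 5 to 12 N all the way down to the floor. Coming out it wants a pull of similar size plus its weight.
- liner: The reversed liner, in either bay: white moulded tray, outside 168 mm (x) by 110 mm (y): about 1.2 mm play each side in a bay; walls 3 mm, bottom edges bevelled 2 mm, 0.34 to 0.53 kg. Origin: centre of its underside; +x to its high end, z up. End wall 88 mm high at +x, 54 mm at -x, sides slope between. It goes home either way round; at the start its +x points against the station's +x.
- grip (a point): Centre of the liner's grip bar, above the liner's centre, 69 mm above its underside; axes as the liner. Bar 14 mm thick (x), 110 long (y), from 58 to 80 mm above the underside, on a 3 mm partition. Each side of it the wells are open 75 mm (x) by 104 mm (y), floors 4 mm above the underside; at the low end a 35 mm high divider along x at y = 0 splits the well in two small ones.
- high_end (a point): Middle of the outside of the liner's high end wall: 84 mm along the liner's +x, 44 mm above its underside.
- other: The other liner, same shape and material, already the right way round and fully home in the other bay; its top is 110 mm above the counter. Stays where it is. Origin and axes as for the liner.
- floor: The flat steel floor slab under both bays, fixed in the station: 194 x 260 mm, its top 22 mm above the counter. Origin as the station.
- cup_a: Lidded clear portion cup, 50 mm wide, 41 mm high, standing in a small well of the other liner; origin under its centre.
- cup_b: A second such cup in the other small well; origin under its centre.
- ninth_pan: Empty open steel pan on the counter left of the station, 178 x 114 x 65 mm; origin under its centre.
- pickles: Glass jar right of the station, 84 mm wide, 130 mm high; origin under its centre.
- squeeze: White squeeze bottle left of the station, 60 mm wide, 185 mm high; origin under its centre.
- spoon: Steel spoon, 250 mm long, lying right of the station; origin under its middle.
- beer: Amber glass bottle far right of the station, 62 mm wide, 230 mm high; origin under its centre.
- tub: White tub with a grey lid far left of the station, 120 mm wide, 98 mm high; origin under its centre.

How it is judged (in metres and radians):
On the way:
1. the liner is lifted clear of its bay (its underside more than 90 mm above the counter) (height (world z) of liner above 0.09 m), for 0.1 s.
At the end, for the whole second after the job is handed in: The liner's origin is within 4 mm of the centre of its bay's floor (fully home), its high end is at the station's high back (that end's outside more than 75 mm behind the station's centre), it is level within 0.03 rad and at rest; the other liner is still home in its bay (within 4 mm) ((distance between liner and bay_left below 0.004 m or distance between liner and bay_right below 0.004 m) and x of high_end in the frame of station above 0.075 m and angle between liner's own z axis and vertical below 0.03 rad and linear speed of liner below 0.02 m/s and (distance between other and bay_left below 0.004 m or distance between other and bay_right below 0.004 m)); the robot touches nothing.
It fails at once if the other liner is moved by more than 10 mm (distance of other from where it was at the start of the episode above 0.01 m).
It fails at once if a cup in the other liner is moved by more than 20 mm or tipped (distance of any of cup_a, cup_b from where it was at the start of the episode above 0.02 m or angle between any of cup_a, cup_b's own z axis and vertical above 0.5 rad).
It fails at once if a pan, jar, bottle, tub or spoon beside the station is moved by more than 30 mm (distance of any of ninth_pan, pickles, squeeze, spoon, beer, tub from where it was at the start of the episode above 0.03 m).
It fails at once if the liner is slammed or forced down: more than 60 N between it and the floor of the bays (contact force between liner and floor above 60 N).
It also fails if it takes over 61 s, if anything falls off the work surface, if the arm or the gripper's body presses on something with over 40 N, if the wrist force passes 120 N, or if a joint passes its speed limit or range.

ROBOT

A 6-joint arm with a two-finger parallel gripper is mounted at the origin on the work surface. World frame = base frame: x ahead of the robot, y to its left, z up, the work surface at z = 0. Lengths are in mm, angles in rad, forces in N, time in s.
With the tool pointing down it reaches from about 325 to 900 mm from the base axis. Payload 6.1 kg.
Tool frame: the origin (TCP) lies on the centre line of the jaws, within the pads' length; the fingertips stand 11 mm ahead of it and the grasp point (between the pads) lies 8 mm behind it (r.tip_reach is the distance from the TCP to the fingertips, in mm); z points along the fingers, y is the direction in which the jaws open and shut (so a half turn about z gives the same grasp; the last joint's range is limited). The gripper opens to 87 mm and grips with 3 to 60 N. Pads are 19 mm wide; open, the fingers measure 117 mm over their backs; the gripper's body (75 mm by 190 mm) begins 51 mm behind the grasp point.
Start: joints at [-1.27, 0.22, 1.526, -0, 1.395, -0.126], TCP at [258.717, -568.93, 233.538] pointing down, gripper open.
Joint ranges: [-2.98, 2.98], [-0.91, 2.08], [0.09, 2.57], [-1.24, 4.39], [0.2, 2.65], [-2.68, 2.68]. Speed limits (rad/s): [2.57, 2.57, 3.01, 3.14, 3.14, 3.14].

INTERFACE

Orientations are given as a unit quaternion [x, y, z, w].
In Python, from rig import telemetry, optics, workorder, r gives the robot as it stands. The module is installed in compiled form; this text tells all that it offers.
- The arm moves only by the tool apply_moves, never from a script. Its argument "commands" is a list that holds one entry, the list of rows, each a list of 7 numbers: the shift along the tool's x, y, z in cm, then the turn, a rotation vector about the tool's x, y, z in rad, then the finger opening in cm, from 0 to 8.7. A call has 1 to 8 rows; each row is the pose to reach, as a shift and turn from the pose measured when the call began, along the tool's axes at that moment; what a row does not reach only later rows make up. A row lasts 1/12 s, in which the tool goes at most 41.7 mm and 7.16 degrees, less where a joint would pass 70% of its speed; a pose out of reach is approached as far as the arm can. A call with a gripper value outside its range is refused whole. The fingers move at their own pace and stop on an object; "grip_force" is the grip in N (left out, the last holds). Time passes only in rows, so rows that repeat a pose let the fingers close. It gives the time, the measured TCP pose, the force and the opening at its end, in the units of the state.
- telemetry.read_state(): the state, without advancing time (a new reading comes with each control period).
- optics.grab_frame(name): name is "side" or "top" or "wrist"; returns a dict with "image" (384x512x3 uint8, red, green, blue), "fx", "fy", "cx", "cy" (pixels), "k1" (the pictures are not rectified: a ray, as slopes to the right and down, at radius r is drawn at 1 + k1 r^2 times it, then the intrinsics apply), "R" (3x3) and "t" (3): a world point X has camera coordinates R X + t; the wrist camera has in their place "hand_eye" (4x4, takes a point from camera to tool coordinates, whose origin is the TCP and whose axes are the flange's). Camera axes: x right, y down, z forward; pixel columns grow to the right and rows downward; lengths in mm; the calibration is good to about 2 mm. A picture is of the moment at which its call begins: read the wrist's pose just before it. There is no depth.
- workorder.sign_off(): hands the job in, once; it reports no verdict.
The state is a dict: "time_s": time; "q": joint angles; "joint_velocities": joint speeds; "joint_efforts": joint torques, N m; "tcp_pos": TCP position; "eef_rot": TCP orientation; "wrist_force": force on the tool from outside, world axes, zero at the start; "ft_torque": the same for the moment, N m; "opening": finger opening in mm.
Only numpy, scipy, OpenCV 4.12 (cv2) and the standard library are available. Lean on these libraries where they do the work, as an engineer would, in place of code of your own. Each camera call takes 0.05 s, during which the arm holds its last target. There are 200 camera calls.

## Working session

There is one attempt and no reset: what is moved stays moved. The work goes in short steps, Python scripts to look and compute and a tool call to move; the robot and the scene stay as the last step left them, time stands still between calls to the robot, and variables do not carry over. Pictures are saved under pics/ and viewed, about 8 in all and at most 12, crops included, and the job is handed in when it is done.

Besides the shell and the picture viewer there is one more tool, called after "Call:" as name(argument=value, ...) on one line, values as JSON. apply_moves: Moves the arm, as the interface text tells. Its arguments: {"type":"object","properties":{"commands":{"type":"array"},"grip_force":{"type":"number"}},"required":["commands"]}

```bash
mkdir -p pics
python3 - <<'E'
from rig import telemetry, optics
import cv2, numpy as np, pickle
s=telemetry.read_state(); print({k:np.round(v,3).tolist() for k,v in s.items()})
F={}
for n in("side","top","wrist"):
    f=optics.grab_frame(n); F[n]=f; print(n,{k:np.round(v,3).tolist() for k,v in f.items() if k!="image"})
    cv2.imwrite(f"pics/{n}0.png",f["image"][:,:,::-1])
pickle.dump(F,open("f0.pkl","wb"))
cv2.imwrite("pics/both0.png",np.vstack([F["top"]["image"],])[:,:,::-1])
E
```

```text
{'time_s': 0.0, 'q': [-1.27, 0.221, 1.528, 0.0, 1.395, -0.126], 'joint_velocities': [0.001, 0.001, -0.0, -0.0, 0.001, 0.0], 'joint_efforts': [-0.002, -49.461, -38.738, 0.069, 0.057, -0.0], 'tcp_pos': [258.537, -568.355, 232.447], 'eef_rot': [0.977, 0.212, -0.0, -0.001], 'wrist_force': [-0.729, -0.737, 0.407], 'ft_torque': [-0.021, -0.024, -0.03], 'opening': 86.971}
side {'fx': 383.027, 'fy': 383.027, 'cx': 254.525, 'cy': 190.295, 'k1': -0.096, 'R': [[-0.675, -0.738, 0.02], [-0.518, 0.454, -0.725], [0.526, -0.499, -0.688]], 't': [370.106, 341.584, 1031.625]}
top {'fx': 387.269, 'fy': 387.269, 'cx': 253.53, 'cy': 191.187, 'k1': -0.065, 'R': [[-0.004, -1.0, 0.006], [-0.99, 0.003, -0.142], [0.142, -0.006, -0.99]], 't': [16.657, 535.326, 1134.283]}
wrist {'fx': 299.515, 'fy': 299.515, 'cx': 254.929, 'cy': 187.901, 'k1': -0.045, 'hand_eye': [[-0.0, -0.956, -0.293, 82.478], [1.0, -0.0, 0.0, 0.601], [-0.0, -0.293, 0.956, -150.484], [0.0, 0.0, 0.0, 1.0]]}
```

View pics/top0.png

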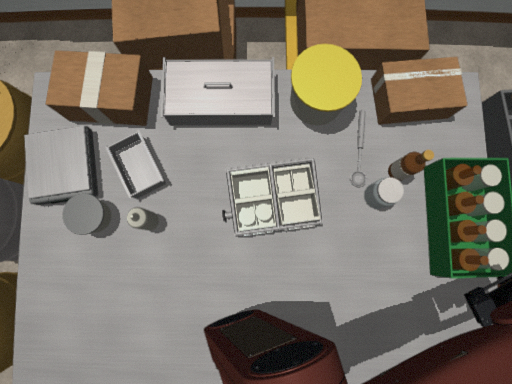

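View pics/side0.png

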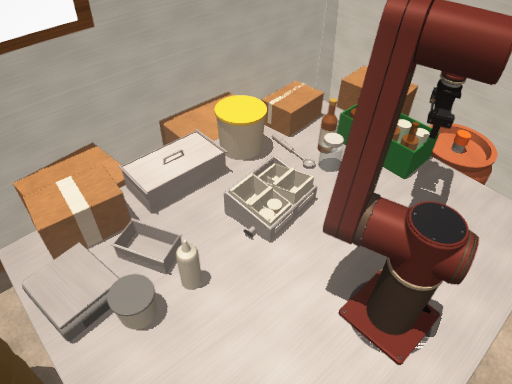

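The top view shows the station at columns 228–322, rows 160–237. The left (+y) bay holds the cups at the front. The right (-y) liner has its divided wells at the back, at about (293,180), so it is the reversed one. In the side view the station is around (270,197), with the arm clear of it.

```bash
cat > h.py <<'E'
import numpy as np, cv2
from scipy.spatial.transform import Rotation as Ro
def cam(f,s=None):
    """camera centre and rotation camera->world"""
    if "R" in f: R=np.array(f["R"]); return -R.T@np.array(f["t"]),R.T
    H=np.array(f["hand_eye"]); T=Ro.from_quat(s["eef_rot"]).as_matrix()
    return T@H[:3,3]+np.array(s["tcp_pos"]),T@H[:3,:3]
def ray(f,px,s=None):
    K=np.array([[f["fx"],0,f["cx"]],[0,f["fy"],f["cy"]],[0,0,1.]])
    u=cv2.undistortPoints(np.array(px,float).reshape(-1,1,2),K,np.array([f["k1"],0,0,0.])).reshape(-1,2)
    c,R=cam(f,s); return c,np.c_[u,np.ones(len(u))]@R.T
def onz(f,px,z,s=None):
    c,d=ray(f,px,s); return c+d*((z-c[2])/d[:,2])[:,None]
def proj(f,X,s=None):
    c,R=cam(f,s); p=(np.atleast_2d(X)-c)@R; u=p[:,:2]/p[:,2:]
    u=u*(1+f["k1"]*(u**2).sum(1,keepdims=True)); return u*[f["fx"],f["fy"]]+[f["cx"],f["cy"]]
E
python3 - <<'E'
import pickle,cv2,numpy as np
from h import *
F=pickle.load(open("f0.pkl","rb"));f=F["top"]
# rough corners: back wall top z98, front z62
print(onz(f,[[228,170],[316,159]],98)[:,:2].round(),onz(f,[[234,237],[322,227]],62)[:,:2].round())
im=f["image"][140:250,215:335,::-1]
cv2.imwrite("pics/topc.png",cv2.resize(im,None,fx=5,fy=5,interpolation=cv2.INTER_CUBIC))
E
```

```text
[[ 589.   89.]
 [ 621. -167.]] [[ 397.   73.]
 [ 425. -186.]]
```

View pics/topc.png

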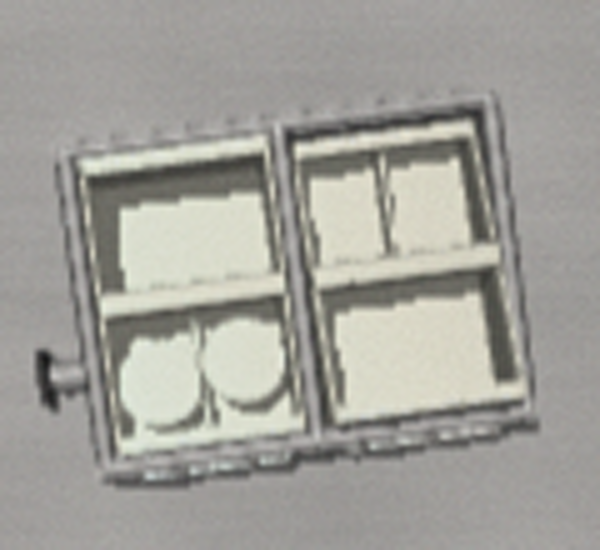

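```bash
cat >> h.py <<'E'
def delta(s,p,yaw):
    """tool-frame move (cm, rad) to world p (mm), tool down with jaw axis (tool y) at world yaw (rad)"""
    T=Ro.from_quat(s["eef_rot"]); x=[-np.sin(yaw),np.cos(yaw),0]; y=[np.cos(yaw),np.sin(yaw),0]; z=[0,0,-1.]
    G=Ro.from_matrix(np.array([x,y,z]).T)
    return np.round(np.r_[T.inv().apply(np.array(p,float)-s["tcp_pos"])/10,(T.inv()*G).as_rotvec()],3).tolist()
E
python3 - <<'E'
from h import *
from rig import telemetry
s=telemetry.read_state(); print(delta(s,[515,-200,310],.105))
E
```

```text
[38.598, -22.941, -7.692, -0.001, -0.001, -1.249]
```

Call:
apply_moves(commands=[[[10,-6,-7.7,0,0,-0.3,4.5],[38.6,-22.9,-7.7,0,0,-1.25,4.5],[38.6,-22.9,-7.7,0,0,-1.25,4.5],[38.6,-22.9,-7.7,0,0,-1.25,4.5],[38.6,-22.9,-7.7,0,0,-1.25,4.5],[38.6,-22.9,-7.7,0,0,-1.25,4.5],[38.6,-22.9,-7.7,0,0,-1.25,4.5],[38.6,-22.9,-7.7,0,0,-1.25,4.5]]])

```text
time_s: 0.82
tcp_pos: [444.4, -300.9, 294.0]
eef_rot: [0.754, 0.657, 0.0, -0.001]
wrist_force: [0.1, -0.1, -0.2]
opening: 47.3
```

Run:
```python
from h import *
from rig import telemetry
s=telemetry.read_state(); print(s["tcp_pos"],s["q"],delta(s,[515,-200,310],.105))
```

```text
[ 444.43375694 -300.9116842   294.0034954 ] [-7.42645333e-01 -2.50753319e-02  1.67754009e+00  8.08135168e-04
  1.49028941e+00 -6.04621497e-01] [10.969, 5.6, -1.588, -0.0, -0.001, -0.243]
```

Call:
apply_moves(commands=[[[11,5.6,-1.6,0,0,-0.243,4.5],[11,5.6,-1.6,0,0,-0.243,4.5],[11,5.6,-1.6,0,0,-0.243,4.5],[11,5.6,-1.6,0,0,-0.243,4.5],[11,5.6,-1.6,0,0,-0.243,4.5],[11,5.6,-1.6,0,0,-0.243,4.5]]])

```text
time_s: 1.32
tcp_pos: [514.7, -199.7, 309.6]
eef_rot: [0.669, 0.743, -0.0, -0.001]
wrist_force: [-0.0, -0.7, -0.3]
opening: 45.1
```

Run:
```python
from h import *
from rig import telemetry,optics
import pickle
s=telemetry.read_state(); print(s["tcp_pos"],s["q"],np.abs(s["joint_velocities"]).max())
f=optics.grab_frame("wrist"); pickle.dump((s,f),open("w1.pkl","wb"))
cv2.imwrite("pics/w1.png",cv2.resize(f["image"][:,:,::-1],(800,600),interpolation=cv2.INTER_CUBIC))
```

```text
[ 514.73804919 -199.71586126  309.64452399] [-5.13182903e-01  7.11174804e-03  1.61676302e+00  3.69184601e-04
  1.51950307e+00 -6.18847538e-01] 0.035613766836818904
```

View pics/w1.png

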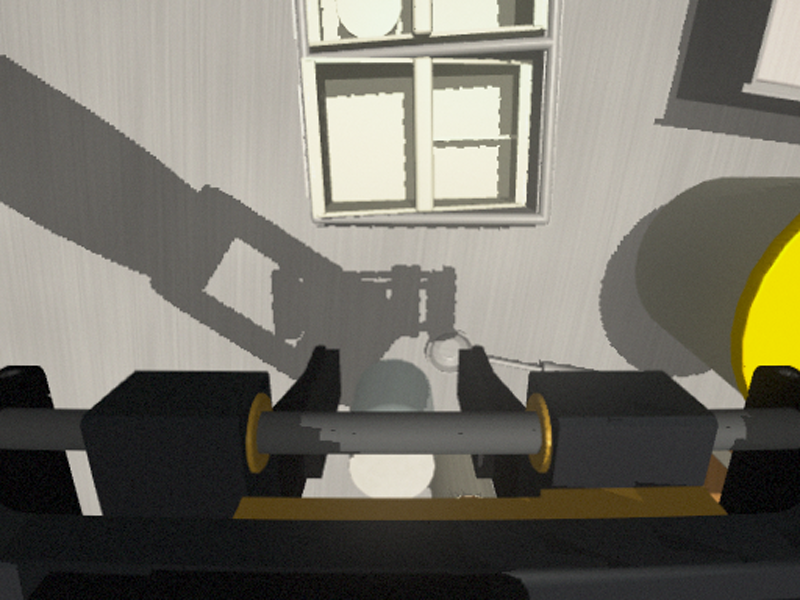

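Wrist view: the right liner spans view px (305–547, 50–220). Its grip bar runs at columns 414–433, and the divider is on the back (right) side, which confirms it is the reversed one. Next I'll measure the bar edges on z=102.

Run:
```python
from h import *
import pickle
s,f=pickle.load(open("w1.pkl","rb"))
g=cv2.cvtColor(f["image"],cv2.COLOR_RGB2GRAY).astype(float)
for r in (44,60,75,84,88,100,118,126): print(r,g[r,254:290].astype(int).tolist())
for c in (268,270,273): print(c,"rows120-150",g[120:150,c].astype(int).tolist(),"rows20-48",g[20:48,c].astype(int).tolist())
```

```text
44 [83, 83, 84, 84, 84, 80, 86, 85, 82, 85, 115, 182, 224, 236, 240, 241, 239, 241, 240, 241, 239, 224, 163, 99, 90, 86, 88, 87, 86, 86, 87, 86, 88, 86, 88, 87]
60 [240, 240, 240, 240, 194, 128, 131, 126, 131, 133, 109, 167, 217, 236, 239, 239, 240, 240, 240, 241, 241, 228, 184, 232, 239, 239, 240, 240, 240, 240, 240, 240, 241, 239, 240, 241]
75 [240, 240, 240, 239, 196, 129, 130, 131, 132, 129, 112, 162, 207, 234, 238, 238, 240, 239, 239, 241, 240, 231, 195, 231, 240, 239, 240, 239, 240, 239, 240, 240, 240, 240, 240, 239]
84 [240, 238, 239, 239, 192, 131, 131, 132, 131, 131, 119, 153, 198, 229, 237, 238, 239, 239, 239, 240, 240, 232, 205, 229, 239, 239, 239, 240, 240, 240, 240, 240, 238, 239, 239, 239]
88 [239, 239, 238, 239, 202, 138, 134, 132, 134, 130, 117, 147, 195, 229, 237, 237, 238, 238, 239, 239, 239, 232, 207, 234, 241, 241, 242, 242, 242, 242, 242, 242, 242, 242, 240, 240]
100 [239, 239, 240, 238, 239, 195, 133, 132, 132, 131, 125, 134, 183, 224, 235, 237, 238, 238, 238, 238, 239, 233, 212, 207, 232, 238, 239, 239, 238, 239, 239, 239, 238, 241, 239, 239]
118 [237, 235, 237
[... 586 characters left out ...]
7, 177, 157, 138, 149, 216, 237, 239, 240, 240, 239, 240, 240, 240, 239, 239]
270 rows120-150 [235, 235, 235, 234, 235, 235, 234, 232, 232, 233, 233, 233, 233, 232, 217, 154, 129, 167, 184, 192, 186, 171, 146, 112, 100, 161, 188, 190, 190, 190] rows20-48 [199, 148, 89, 85, 84, 81, 84, 79, 110, 159, 182, 188, 188, 172, 154, 130, 150, 219, 238, 240, 240, 240, 240, 240, 239, 240, 240, 240]
273 rows120-150 [236, 235, 237, 236, 237, 236, 237, 234, 235, 234, 236, 234, 234, 232, 216, 153, 127, 166, 183, 194, 190, 171, 144, 107, 93, 122, 165, 182, 182, 179] rows20-48 [183, 134, 83, 83, 80, 85, 83, 89, 130, 173, 184, 190, 184, 169, 150, 125, 193, 227, 240, 241, 241, 241, 241, 241, 241, 241, 241, 240]
```

Run:
```python
from h import *
import pickle
s,f=pickle.load(open("w1.pkl","rb"))
g=cv2.cvtColor(f["image"],cv2.COLOR_RGB2GRAY).astype(float)
L=[];R=[]
for r in range(42,131):
    p=g[r]; l=next(c for c in range(262,270) if p[c]<165<=p[c+1]); L.append((l+(165-p[l])/(p[l+1]-p[l]),r))
    m=275+np.argmin(p[275:279]); R.append((m-.3,r))
for n,E in(("L",L),("R",R)):
    P=onz(f,E,102,s)[:,:2]; k=np.polyfit(P[:,1],P[:,0],1); print(n,"yaw",-np.arctan(k[0]),"x at y=-110:",np.polyval(k,-110), np.std(P[:,0]-np.polyval(k,P[:,1])))
e=onz(f,[[270.4,36.2],[271.3,134.9]],102,s); print(e.round(1),np.linalg.norm(e[0]-e[1]),e.mean(0))
T=Ro.from_quat(s["eef_rot"]).as_matrix(); print("tool y yaw",np.arctan2(T[1,1],T[0,1]),"z",T[:,2])
```

```text
L yaw 0.13174228664556945 x at y=-110: 518.9088977522371 0.07863451115845203
R yaw 0.12540827178448036 x at y=-110: 531.6855913058099 0.9264261676466468
[[ 517.9  -54.   102. ]
 [ 531.8 -160.9  102. ]] 107.75755321339246 [ 524.86904948 -107.44008992  102.        ]
tool y yaw 0.10564620574906614 z [-0.00137421  0.00119764 -0.99999834]
```

Run:
```python
from h import *
import pickle
from rig import telemetry
f=pickle.load(open("f0.pkl","rb"))["top"]
e=onz(f,[[215+318/5,140+278/5],[215+502/5,140+250/5]],102);print(e.round(1),e.mean(0),np.arctan2(-(e[0]-e[1])[0],(e[0]-e[1])[1]))
s=telemetry.read_state(); print(delta(s,[523.6,-97.5,200],.13))
```

```text
[[ 513.3  -56.2  102. ]
 [ 529.2 -162.1  102. ]] [ 521.2421512  -109.17069751  102.        ] 0.1489253417041122
[10.121, 2.001, 10.967, -0.001, -0.001, -0.026]
```

Call:
apply_moves(commands=[[[10.1,2.0,0,0,0,-0.026,4.5],[10.1,2.0,0,0,0,-0.026,4.5],[10.1,2.0,0,0,0,-0.026,4.5],[10.1,2.0,4,0,0,-0.026,4.5],[10.1,2.0,8,0,0,-0.026,4.5],[10.1,2.0,11,0,0,-0.026,4.5],[10.1,2.0,11,0,0,-0.026,4.5],[10.1,2.0,11,0,0,-0.026,4.5]]])

```text
time_s: 2.03
tcp_pos: [521.8, -98.7, 198.1]
eef_rot: [0.661, 0.751, -0.001, -0.003]
wrist_force: [-0.7, -1.0, 1.0]
opening: 45.0
```

```bash
cat > snap.py <<'E'
import sys,pickle
from h import *
from rig import telemetry,optics
n,cam_=sys.argv[1:3]
s=telemetry.read_state(); f=optics.grab_frame(cam_); pickle.dump((s,f),open(n+".pkl","wb"))
T=Ro.from_quat(s["eef_rot"]).as_matrix()
print(s["tcp_pos"].round(1),"q",s["q"].round(3),"yaw",np.arctan2(T[1,1],T[0,1]).round(4),"z",T[:,2].round(4),s["wrist_force"].round(1),s["opening"])
cv2.imwrite(f"pics/{n}.png",cv2.resize(f["image"][:,:,::-1],(800,600),interpolation=cv2.INTER_CUBIC))
E
python3 snap.py w2 wrist
```

```text
[521.8 -98.7 198.1] q [-3.360e-01  2.900e-02  1.804e+00  1.000e-03  1.315e+00 -4.640e-01] yaw 0.1277 z [-0.0059  0.0026 -1.    ] [-0.7 -1.   1. ] 45.029791321443966
```

View pics/w2.png

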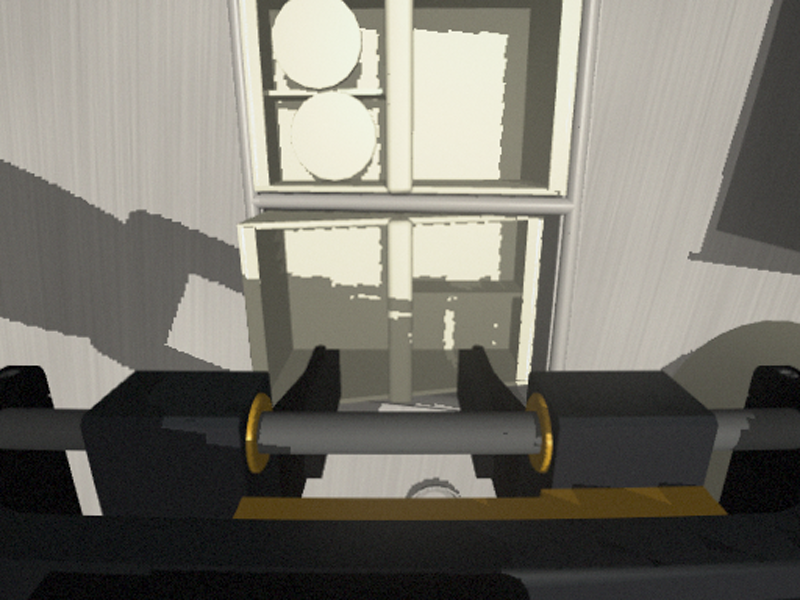

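The wrist view at hover shows the bar (columns 388–412) centred between the fingers (340 and 458). It spans rows 215–400, and the other liner is undisturbed. I'll measure its ends in the tool frame.

Run:
```python
from h import *
import pickle
s,f=pickle.load(open("w2.pkl","rb"))
g=cv2.cvtColor(f["image"],cv2.COLOR_RGB2GRAY).astype(int)
for c in (253,256,259): print(c,g[118:146,c].tolist(),g[248:268,c].tolist())
for r in (145,160,210,230): print(r,g[r,244:268].tolist())
T=Ro.from_quat(s["eef_rot"])
for e in ([256,138],[256,256],[248.5,150],[263,150],[249.5,230],[263,230]):
    p=onz(f,[e],102,s)[0]; print(e,p.round(1),T.inv().apply(p-s["tcp_pos"]).round(1))
```

```text
253 [233, 233, 229, 214, 184, 129, 90, 131, 166, 177, 185, 190, 187, 175, 164, 145, 110, 77, 94, 112, 120, 121, 127, 170, 205, 222, 230, 234] [119, 123, 122, 122, 121, 120, 121, 122, 120, 106, 83, 162, 177, 178, 180, 106, 56, 54, 63, 71]
256 [234, 235, 232, 215, 175, 122, 91, 132, 167, 180, 186, 190, 187, 181, 165, 146, 110, 84, 90, 111, 112, 114, 126, 175, 212, 225, 232, 234] [125, 123, 124, 120, 123, 120, 123, 121, 122, 106, 89, 138, 173, 179, 177, 106, 55, 58, 64, 67]
259 [236, 236, 229, 207, 167, 118, 89, 132, 171, 178, 186, 193, 190, 179, 167, 148, 113, 82, 107, 122, 119, 121, 130, 179, 217, 227, 232, 235] [121, 122, 120, 124, 121, 121, 123, 121, 122, 107, 96, 102, 164, 178, 177, 105, 59, 59, 66, 69]
145 [129, 129, 130, 124, 169, 206, 222, 230, 232, 234, 233, 233, 234, 233, 235, 235, 234, 226, 216, 178, 181, 204, 222, 232]
160 [129, 130, 127, 120, 162, 199, 220, 230, 231, 233, 230, 233, 233, 233, 232, 234, 233, 225, 215, 186, 213, 232, 231, 230]
210 [127, 123, 127, 126, 112, 112, 121, 123, 127, 125, 124, 126, 124, 125, 126, 127, 127, 120, 119, 108, 117, 126, 128, 127]
230 [94, 95, 98, 95, 97, 106, 114, 122, 125, 121, 124, 125, 124, 123, 123, 121, 123, 121, 115, 101, 92, 95, 97, 96]
[256, 138] [517.7 -50.7 102. ] [47.8  2.6 96.3]
[256, 256] [ 531.6 -158.7  102. ] [-61.1   2.7  95.9]
[248.5, 150] [512.8 -61.3 102. ] [37.9 -3.7 96.3]
[263, 150] [524.7 -59.8 102. ] [37.9  8.4 96.2]
[249.5, 230] [ 522.4 -133.3  102. ] [-34.7  -3.2  96. ]
[263, 230] [ 534.5 -131.7  102. ] [-34.6   8.9  96. ]
```

Run:
```python
from h import *
from rig import telemetry
s=telemetry.read_state(); print(s["tcp_pos"],delta(s,[523.6,-97.3,84],.13))
```

```text
[523.54375797 -99.10805692 200.57200742] [0.163, 0.044, 11.657, -0.001, -0.001, -0.002]
```

Call:
apply_moves(commands=[[[0.15,0.05,3,0,0,0,4.5],[0.15,0.05,6,0,0,0,4.5],[0.15,0.05,9,0,0,0,4.5],[0.15,0.05,11,0,0,0,4.5],[0.15,0.05,11.6,0,0,0,4.5],[0.15,0.05,11.6,0,0,0,4.5],[0.15,0.05,11.6,0,0,0,4.5],[0.15,0.05,11.6,0,0,0,4.5]]])

```text
time_s: 2.75
tcp_pos: [525.8, -98.4, 87.5]
eef_rot: [0.661, 0.751, 0.001, 0.001]
wrist_force: [0.5, -0.2, 0.6]
opening: 45.1
```

Call:
apply_moves(commands=[[[0,0,0,0,0,0,2.5],[0,0,0,0,0,0,2],[0,0,0,0,0,0,1.6],[0,0,0,0,0,0,1.0],[0,0,0,0,0,0,1.0],[0,0,0,0,0,0,1.0],[0,0,0,0,0,0,1.0],[0,0,0,0,0,0,1.0]]], grip_force=15)

```text
time_s: 3.42
tcp_pos: [522.3, -98.7, 87.1]
eef_rot: [0.66, 0.751, -0.002, -0.002]
wrist_force: [-14.1, -1.7, 9.8]
opening: 14.0
```

```bash
cat > st.py <<'E'
from h import *
from rig import telemetry
s=telemetry.read_state(); T=Ro.from_quat(s["eef_rot"]).as_matrix()
print(s["tcp_pos"].round(2),"q",s["q"].round(3),"yaw",np.arctan2(T[1,1],T[0,1]).round(4),"z",T[:,2].round(4),"F",s["wrist_force"].round(1),"M",s["ft_torque"].round(2),"op",round(s["opening"],1),round(s["time_s"],2))
E
python3 st.py
```

```text
[522.29 -98.68  87.1 ] q [-0.334  0.16   1.89  -0.003  1.097 -0.461] yaw 0.1283 z [-5.4e-03 -6.0e-04 -1.0e+00] F [-14.1  -1.7   9.8] M [-0.38  2.22  0.07] op 14.0 3.42
```

Call:
apply_moves(commands=[[[0,0,0,0,0,0,1.0],[0,0,0,0,0,0,1.0],[0,0,0,0,0,0,1.0],[0,0,0,0,0,0,1.0],[0,0,0,0,0,0,1.0],[0,0,0,0,0,0,1.0]]], grip_force=50)

```text
time_s: 3.92
tcp_pos: [522.0, -98.7, 87.1]
eef_rot: [0.66, 0.751, -0.002, -0.002]
wrist_force: [-4.0, -1.6, 4.2]
opening: 13.5
```

```bash
python3 st.py
```

```text
[522.03 -98.69  87.13] q [-0.334  0.159  1.89  -0.003  1.098 -0.461] yaw 0.1285 z [-6.2e-03 -6.0e-04 -1.0e+00] F [-4.  -1.6  4.2] M [-0.1   0.54  0.03] op 13.5 3.92
```

Call:
apply_moves(commands=[[[0,0,-0.5,0,0,0,1.0],[0,0,-1.0,0,0,0,1.0],[0,0,-1.5,0,0,0,1.0],[0,0,-2.0,0,0,0,1.0],[0,0,-2.5,0,0,0,1.0],[0,0,-3,0,0,0,1.0],[0,0,-3.5,0,0,0,1.0],[0,0,-4,0,0,0,1.0]]])

```text
time_s: 4.58
tcp_pos: [522.4, -98.9, 128.3]
eef_rot: [0.66, 0.751, -0.002, -0.002]
wrist_force: [0.1, -0.7, -5.3]
opening: 13.5
```

```bash
python3 st.py
```

```text
[522.38 -98.85 128.35] q [-0.334  0.105  1.864 -0.003  1.178 -0.461] yaw 0.1284 z [-0.0058 -0.0011 -1.    ] F [ 0.1 -0.7 -5.3] M [ 0.04 -0.16 -0.02] op 13.5 4.58
```

Call:
apply_moves(commands=[[[0,0,-1.5,0,0,0,1.0],[0,0,-3.5,0,0,0,1.0],[0,0,-6,0,0,0,1.0],[0,0,-8.5,0,0,0,1.0],[0,0,-11,0,0,0,1.0],[0,0,-12,0,0,0,1.0],[0,0,-12,0,0,0,1.0],[0,0,-12,0,0,0,1.0]]])

```text
time_s: 5.25
tcp_pos: [523.0, -98.8, 248.3]
eef_rot: [0.66, 0.751, -0.002, -0.002]
wrist_force: [-0.9, -0.7, -5.2]
opening: 13.5
```

```bash
python3 snap.py w3 wrist
```

```text
[523.  -98.8 248.3] q [-0.333 -0.008  1.746 -0.003  1.408 -0.461] yaw 0.1283 z [-0.0052 -0.0013 -1.    ] [-0.9 -0.7 -5.2] 13.512392027509183
```

View pics/w3.png

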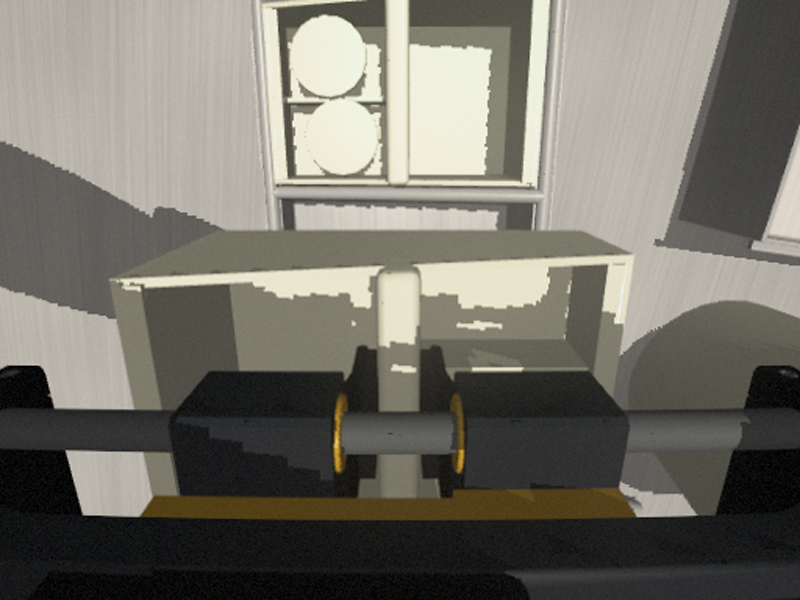

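Held view: the liner hangs straight, its bar end at (398,271) and its outer bottom edge at row 231. The other liner and its cups are untouched. Now the half turn, with joint 6 increasing.

Call:
apply_moves(commands=[[[0,0,0,0,0,0.1,1.0],[0,0,0,0,0,0.22,1.0],[0,0,0,0,0,0.34,1.0],[0,0,0,0,0,0.46,1.0],[0,0,0,0,0,0.58,1.0],[0,0,0,0,0,0.7,1.0],[0,0,0,0,0,0.82,1.0],[0,0,0,0,0,0.94,1.0]]])

```text
time_s: 5.97
tcp_pos: [520.9, -98.1, 244.1]
eef_rot: [0.93, 0.368, -0.005, -0.003]
wrist_force: [0.2, 0.3, -4.7]
opening: 13.5
```

Call:
apply_moves(commands=[[[0,0,0,0,0,0.12,1.0],[0,0,0,0,0,0.24,1.0],[0,0,0,0,0,0.36,1.0],[0,0,0,0,0,0.48,1.0],[0,0,0,0,0,0.6,1.0],[0,0,0,0,0,0.72,1.0],[0,0,0,0,0,0.84,1.0],[0,0,0,0,0,0.96,1.0]]])

```text
time_s: 6.63
tcp_pos: [519.6, -97.7, 241.2]
eef_rot: [0.994, -0.106, -0.008, -0.0]
wrist_force: [-0.8, -0.6, -4.4]
opening: 13.5
```

```bash
python3 st.py; python3 -c "
from st import *
print(delta(s,[524.2,-115.7,240],.1285-np.pi))"
```

```text
[519.59 -97.71 241.22] q [-0.333 -0.002  1.754 -0.003  1.407  1.451] yaw -1.7836 z [-0.0166  0.0024 -0.9999] F [-0.8 -0.6 -4.4] M [ 0.01 -0.04  0.  ] op 13.5 6.63
[519.59 -97.71 241.22] q [-0.333 -0.002  1.754 -0.003  1.407  1.451] yaw -1.7836 z [-0.0166  0.0024 -0.9999] F [-0.8 -0.6 -4.4] M [ 0.01 -0.04  0.  ] op 13.5 6.63
[0.832, 1.661, 0.11, 0.011, 0.014, 1.229]
```

Call:
apply_moves(commands=[[[0.1,0.2,0,0,0,0.12,1.0],[0.2,0.4,0,0,0,0.24,1.0],[0.4,0.8,0,0,0,0.36,1.0],[0.5,1.0,0,0,0,0.48,1.0],[0.6,1.2,0,0,0,0.6,1.0],[0.7,1.4,0,0,0,0.72,1.0],[0.8,1.6,0,0.01,0.01,0.84,1.0],[0.8,1.6,0,0.011,0.014,0.96,1.0]]])

```text
time_s: 7.3
tcp_pos: [522.7, -115.0, 238.2]
eef_rot: [0.831, -0.556, -0.002, -0.0]
wrist_force: [0.6, -0.6, -4.5]
opening: 13.7
```

```bash
python3 -c "
from st import *
print(delta(s,[524.2,-115.7,240],.1285-np.pi))"
```

```text
[ 522.68 -115.05  238.16] q [-3.650e-01  5.000e-03  1.752e+00  2.000e-03  1.389e+00  2.384e+00] yaw -2.75 z [-0.0035  0.0034 -1.    ] F [ 0.6 -0.6 -4.5] M [ 0.06  0.04 -0.06] op 13.7 7.3
[0.117, -0.115, -0.185, 0.003, 0.004, 0.263]
```

Call:
apply_moves(commands=[[[0.1,-0.1,-0.2,0,0,0.1,1.0],[0.1,-0.1,-0.2,0.003,0.004,0.2,1.0],[0.1,-0.1,-0.2,0.003,0.004,0.263,1.0],[0.1,-0.1,-0.2,0.003,0.004,0.263,1.0],[0.1,-0.1,-0.2,0.003,0.004,0.263,1.0],[0.1,-0.1,-0.2,0.003,0.004,0.263,1.0]]])

```text
time_s: 7.8
tcp_pos: [523.4, -115.4, 238.8]
eef_rot: [0.752, -0.659, -0.001, 0.0]
wrist_force: [-0.5, 0.4, -4.4]
opening: 13.8
```

```bash
python3 st.py; python3 snap.py w4 wrist
```

```text
[ 523.36 -115.36  238.78] q [-0.364  0.005  1.751  0.     1.388  2.647] yaw -3.0109 z [-0.0017  0.001  -1.    ] F [-0.5  0.4 -4.4] M [ 0.11 -0.02  0.02] op 13.8 7.8
[ 523.4 -115.4  238.8] q [-0.364  0.005  1.751  0.     1.388  2.647] yaw -3.0109 z [-0.0017  0.001  -1.    ] [-0.5  0.4 -4.4] 13.813813273736846
```

View pics/w4.png

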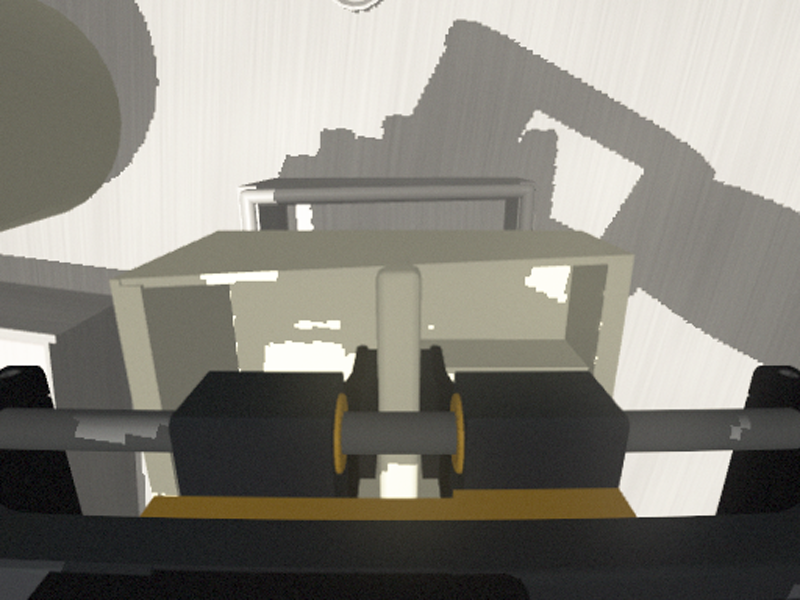

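The wrist view after the turn has left = back, and the liner's high end is now at the back. The station's right wall is at rows 180–200, with the liner's bottom edge at row 231, just inside it. I'll take exact gaps from line profiles.

Run:
```python
from h import *
import pickle
for n in("w3","w4"):
    s,f=pickle.load(open(n+".pkl","rb")); g=cv2.cvtColor(f["image"],cv2.COLOR_RGB2GRAY).astype(int)
    for c in (170,200,250,300,330): print(n,c,g[108:156,c].tolist())
    print("bar",g[166:182,255].tolist(), g[185,236:274].tolist())
for r in (135,140,144): print(r,g[r,145:200].tolist(),"R",g[r,310:350].tolist())
```

```text
w3 170 [173, 174, 171, 171, 171, 168, 166, 162, 161, 158, 159, 152, 155, 155, 156, 168, 149, 149, 154, 146, 142, 135, 157, 167, 183, 183, 183, 182, 181, 187, 195, 196, 198, 192, 191, 197, 200, 204, 195, 149, 114, 113, 116, 113, 112, 112, 112, 115]
w3 200 [235, 234, 234, 221, 138, 114, 157, 224, 226, 202, 81, 121, 164, 176, 188, 182, 176, 160, 135, 95, 82, 97, 96, 150, 197, 196, 199, 199, 200, 198, 198, 198, 196, 195, 198, 200, 198, 198, 190, 148, 113, 114, 114, 113, 112, 114, 110, 111]
w3 250 [227, 229, 228, 227, 227, 228, 227, 223, 211, 173, 116, 111, 155, 173, 186, 188, 186, 176, 159, 122, 88, 91, 105, 106, 108, 170, 211, 216, 215, 212, 214, 209, 211, 210, 212, 209, 208, 210, 192, 149, 115, 118, 117, 117, 119, 118, 118, 118]
w3 300 [236, 235, 237, 219, 122, 120, 126, 174, 229, 229, 200, 98, 123, 162, 175, 190, 198, 189, 172, 156, 130, 94, 95, 112, 110, 109, 109, 165, 207, 206, 206, 206, 202, 204, 203, 204, 202, 200, 189, 151, 122, 120, 123, 119, 120, 119, 117, 121]
w3 330 [95, 96, 94, 93, 96, 100, 104, 132, 215, 230, 219, 116, 107, 149, 170, 182, 199, 206, 182, 168, 145, 118, 78, 7
[... 2542 characters left out ...]
253, 253, 253, 254, 253, 253, 253, 239, 139] R [136, 135, 136, 137, 135, 139, 135, 139, 137, 135, 134, 136, 125, 100, 94, 97, 98, 97, 98, 95, 101, 130, 115, 120, 131, 136, 140, 141, 136, 133, 126, 137, 147, 138, 140, 136, 136, 140, 140, 139]
144 [234, 235, 234, 236, 236, 236, 233, 233, 233, 248, 224, 229, 238, 251, 252, 233, 212, 194, 164, 171, 248, 154, 89, 89, 85, 88, 86, 85, 87, 87, 89, 86, 85, 86, 86, 85, 86, 82, 92, 117, 141, 145, 138, 136, 137, 220, 253, 254, 253, 253, 253, 253, 253, 253, 249] R [138, 138, 136, 139, 137, 135, 139, 138, 137, 138, 140, 139, 112, 98, 97, 96, 95, 99, 99, 97, 109, 133, 114, 123, 128, 136, 142, 139, 137, 130, 131, 143, 139, 139, 134, 135, 137, 135, 136, 140]
```

```bash
cat > rel.py <<'E'
from h import *
import pickle
def tool(f,s,px,z):
    p=onz(f,[px],z,s)[0]; return Ro.from_quat(s["eef_rot"]).inv().apply(p-s["tcp_pos"])
E
python3 - <<'E'
from rel import *
s,f=pickle.load(open("w4.pkl","rb")); zt=s["tcp_pos"][2]
und=zt-65.1
for c in (200,250,300): print("liner side",c,tool(f,s,[c,147],und+2).round(2))
print("bar c",tool(f,s,[254.6,185],und+80).round(2),"bar end",tool(f,s,[254.6,174],und+80).round(2))
for c,a,b in((200,120.6,129.2),(250,118.6,128.2),(300,117.5,127.2)):
    for n,r in(("out",a),("in",b)): 
        # z on sloped wall: station x from tool y (back = -tool y)
        z=80
        for _ in range(4): p=tool(f,s,[c,r],z); z=80-p[1]*36/194
        print("wall",n,c,p.round(2),round(z,1))
for r in (135,140,144):
    L=[(153,165.6),(153.3,165.7),(154,166.2)][[135,140,144].index(r)]; R=[(330.7,340.5),(330.6,341),(330.2,341)][[135,140,144].index(r)]
    print(r,"back out,in",[tool(f,s,[c,r],98)[:2].round(1).tolist() for c in L],"front in,out",[tool(f,s,[c,r],62)[:2].round(1).tolist() for c in R])
print("ends",tool(f,s,[139,148],und+2).round(1),tool(f,s,[374,148],und+2).round(1))
E
```

```text
liner side 200 [ 46.34 -41.04  62.98]
liner side 250 [46.29 -5.16 63.04]
liner side 300 [46.32 30.7  63.09]
bar c [ 41.15  -1.65 -14.95] bar end [ 46.51  -1.65 -14.96]
wall out 200 [ 58.29 -55.61 148.3 ] 90.3
wall in 200 [ 49.95 -56.02 148.23] 90.4
wall out 250 [ 59.45  -6.75 157.45] 81.3
wall in 250 [ 49.89  -6.79 157.45] 81.3
wall out 300 [ 59.95  44.98 167.13] 71.7
wall in 300 [ 49.98  45.4  167.22] 71.6
135 back out,in [[45.4, -100.7], [45.3, -88.4]] front in,out [[40.8, 80.7], [40.8, 91.4]]
140 back out,in [[40.5, -100.9], [40.5, -88.7]] front in,out [[35.3, 80.9], [35.4, 92.4]]
144 back out,in [[36.6, -100.6], [36.6, -88.6]] front in,out [[30.9, 80.8], [31.0, 92.8]]
ends [ 45.8 -85.3  62.9] [45.8 84.4 63.2]
```

Call:
apply_moves(commands=[[[0.05,-0.1,1,0.008,0,0,1.0],[0.1,-0.2,2,0.008,0,0,1.0],[0.17,-0.25,3.5,0.008,0,0,1.0],[0.17,-0.25,5,0.008,0,0,1.0],[0.17,-0.25,6,0.008,0,0,1.0],[0.17,-0.25,6.6,0.008,0,0,1.0],[0.17,-0.25,6.6,0.008,0,0,1.0],[0.17,-0.25,6.6,0.008,0,0,1.0]]])

```text
time_s: 8.52
tcp_pos: [526.2, -116.7, 173.1]
eef_rot: [0.752, -0.659, 0.002, -0.003]
wrist_force: [-0.3, 0.1, -4.4]
opening: 13.4
```

```bash
python3 st.py; python3 snap.py w5 wrist; python3 -c "
import cv2,pickle
s,f=pickle.load(open('w5.pkl','rb'));cv2.imwrite('pics/w5c.png',cv2.resize(f['image'][110:260,90:410,::-1],None,fx=2.5,fy=4,interpolation=cv2.INTER_CUBIC))"
```

```text
[ 526.15 -116.71  173.07] q [-0.367  0.063  1.819  0.004  1.255  2.643] yaw -3.0111 z [ 0.0063  0.002  -1.    ] F [-0.3  0.1 -4.4] M [ 0.07  0.   -0.03] op 13.4 8.52
[ 526.2 -116.7  173.1] q [-0.367  0.063  1.819  0.004  1.255  2.643] yaw -3.0111 z [ 0.0063  0.002  -1.    ] [-0.3  0.1 -4.4] 13.407068918588173
```

View pics/w5c.png

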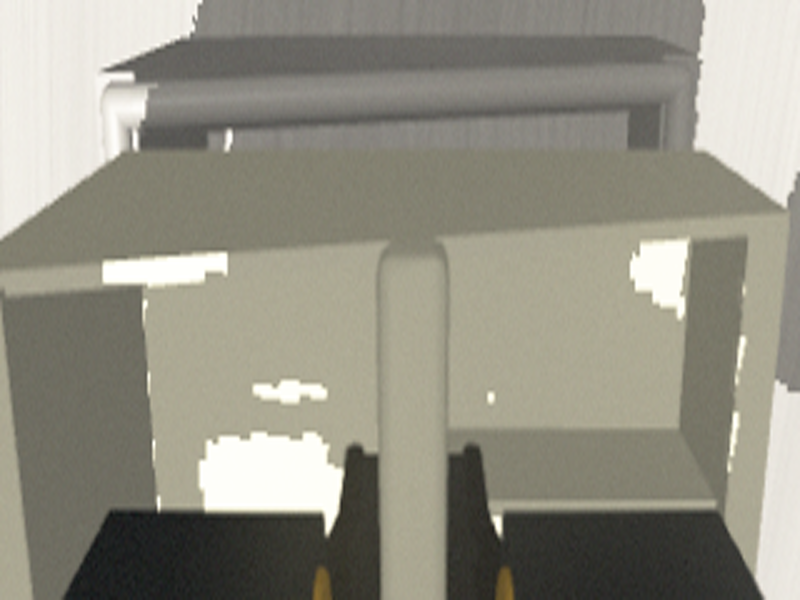

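The crop shows the liner's bottom edge at raw row 148, from column 140 to 372. The side wall lies just beyond it. The back wall is at columns 131–145 and the front wall at 355–368.

Run:
```python
from rel import *
s,f=pickle.load(open("w5.pkl","rb")); g=cv2.cvtColor(f["image"],cv2.COLOR_RGB2GRAY).astype(int)
for c in (170,200,230,260,300,330): print(c,g[116:154,c].tolist())
for r in (137,140,143,145): print(r,g[r,126:152].tolist(),"R",g[r,336:374].tolist())
for r in (150,155,160): print(r,g[r,118:146].tolist(),"R",g[r,366:390].tolist())
```

```text
170 [137, 134, 135, 114, 101, 102, 103, 100, 103, 100, 102, 101, 102, 106, 123, 133, 135, 141, 146, 143, 136, 132, 122, 118, 107, 90, 84, 89, 83, 85, 90, 109, 126, 129, 128, 130, 126, 127]
200 [134, 132, 126, 104, 102, 102, 100, 102, 104, 100, 102, 99, 105, 123, 133, 134, 141, 143, 142, 135, 130, 125, 117, 105, 91, 96, 115, 129, 128, 130, 129, 127, 125, 126, 129, 128, 127, 128]
230 [130, 131, 124, 108, 106, 106, 106, 102, 102, 103, 105, 105, 115, 134, 134, 138, 141, 143, 134, 131, 124, 118, 107, 96, 92, 118, 133, 131, 133, 133, 134, 129, 129, 129, 128, 127, 128, 130]
260 [131, 134, 125, 110, 109, 108, 104, 107, 105, 105, 104, 115, 127, 136, 139, 139, 139, 138, 134, 127, 120, 110, 99, 96, 122, 138, 138, 138, 136, 135, 134, 131, 127, 127, 129, 126, 127, 128]
300 [138, 134, 128, 111, 107, 106, 106, 103, 104, 102, 110, 123, 136, 135, 137, 138, 129, 127, 126, 119, 107, 94, 102, 125, 135, 135, 137, 138, 136, 137, 136, 133, 128, 127, 127, 128, 130, 126]
330 [138, 136, 131, 105, 106, 105, 101, 105, 107, 111, 123, 134, 138, 139, 137, 136, 131, 128, 122, 112, 100, 105, 122, 134, 135, 137, 133,
[... 1417 characters left out ...]
, 126, 128, 125, 128, 126, 126, 125, 124] R [130, 136, 136, 134, 132, 134, 133, 133, 132, 135, 134, 146, 185, 217, 228, 231, 233, 234, 234, 234, 233, 235, 234, 234]
155 [234, 231, 223, 208, 158, 125, 126, 127, 127, 126, 127, 124, 126, 128, 125, 128, 127, 125, 127, 128, 125, 124, 126, 126, 125, 129, 126, 125] R [133, 131, 133, 130, 133, 134, 131, 133, 135, 136, 133, 134, 136, 134, 133, 136, 132, 134, 133, 135, 134, 136, 150, 192]
160 [125, 125, 127, 126, 127, 124, 127, 125, 128, 127, 124, 129, 128, 127, 126, 127, 126, 127, 127, 125, 126, 129, 129, 128, 126, 126, 124, 125] R [135, 132, 132, 134, 133, 132, 133, 135, 135, 133, 134, 134, 133, 135, 134, 136, 132, 133, 134, 135, 137, 136, 133, 133]
```

Run:
```python
from rel import *
s,f=pickle.load(open("w5.pkl","rb")); und=s["tcp_pos"][2]-65.1; print("und",und)
for c in (200,260,320): print("liner side",c,tool(f,s,[c,147],und+2).round(2))
print("bar c (check)",tool(f,s,[254.6,185],und+80).round(2))
for c,a,b in((200,128.6,140),(230,128.2,139.8),(260,127.3,138.8),(300,126.5,137.2)):
    o=[]
    for r in(a,b):
        z=80
        for _ in range(4): p=tool(f,s,[c,r],z); z=80-(p[1]+2)*36/194
        o.append(p[0].round(2))
    print("wall out,in",c,o,np.mean(o))
for n,c,z in(("back out",129.3,98),("back in",142.3,98),("front in",354.6,62),("front out",367.3,62)): print(n,tool(f,s,[c,144],z).round(2))
for c in(138.5,140.,372.,373.): print("end",c,tool(f,s,[c,148],und+2).round(2))
```

```text
und 107.96644082032674
liner side 200 [ 46.29 -41.1   63.32]
liner side 260 [46.29  2.01 63.04]
liner side 320 [46.41 45.02 62.75]
bar c (check) [ 41.15  -1.64 -14.94]
wall out,in 200 [np.float64(57.07), np.float64(48.19)] 52.629999999999995
wall out,in 230 [np.float64(56.9), np.float64(47.72)] 52.31
wall out,in 260 [np.float64(57.16), np.float64(47.91)] 52.535
wall out,in 300 [np.float64(57.27), np.float64(48.46)] 52.865
back out [ 46.75 -97.51  75.65]
back in [ 46.71 -87.42  75.58]
front in [ 41.29  85.7  110.46]
front out [ 41.36  96.93 110.39]
end 138.5 [ 45.66 -85.96  63.61]
end 140.0 [ 45.66 -84.85  63.6 ]
end 372.0 [45.87 82.64 62.51]
end 373.0 [45.88 83.37 62.51]
```

Call:
apply_moves(commands=[[[-0.02,0.04,0,0,0,0,1.0],[-0.05,0.07,0.3,0,0,0,1.0],[-0.05,0.07,0.7,0,0,0,1.0],[-0.05,0.07,1.1,0,0,0,1.0],[-0.05,0.07,1.5,0,0,0,1.0],[-0.05,0.07,1.9,0,0,0,1.0],[-0.05,0.07,2.3,0,0,0,1.0],[-0.05,0.07,2.5,0,0,0,1.0]]])

```text
time_s: 9.23
tcp_pos: [525.6, -116.3, 147.8]
eef_rot: [0.752, -0.66, 0.002, -0.003]
wrist_force: [-0.1, 0.5, -4.5]
opening: 13.6
```

```bash
python3 st.py
```

```text
[ 525.64 -116.31  147.83] q [-0.367  0.088  1.842  0.004  1.206  2.643] yaw -3.0112 z [ 0.0066  0.0019 -1.    ] F [-0.1  0.5 -4.5] M [ 0.11  0.07 -0.02] op 13.6 9.23
```

Call:
apply_moves(commands=[[[0,0,0.4,0,0,0,1.0],[0,0,0.8,0,0,0,1.0],[0,0,1.2,0,0,0,1.0],[0,0,1.6,0,0,0,1.0],[0,0,2.0,0,0,0,1.0],[0,0,2.4,0,0,0,1.0],[0,0,2.8,0,0,0,1.0],[0,0,3.1,0,0,0,1.0]]])

```text
time_s: 9.9
tcp_pos: [525.7, -116.2, 116.2]
eef_rot: [0.752, -0.66, 0.002, -0.003]
wrist_force: [0.2, 0.1, -4.5]
opening: 13.6
```

```bash
python3 st.py
```

```text
[ 525.68 -116.21  116.24] q [-0.367  0.127  1.864  0.005  1.145  2.643] yaw -3.0112 z [ 0.0061  0.002  -1.    ] F [ 0.2  0.1 -4.5] M [0.11 0.01 0.06] op 13.6 9.9
```

Call:
apply_moves(commands=[[[0,0,0.3,0,0,0,1.0],[0,0,0.6,0,0,0,1.0],[0,0,0.9,0,0,0,1.0],[0,0,1.2,0,0,0,1.0],[0,0,1.5,0,0,0,1.0],[0,0,1.8,0,0,0,1.0],[0,0,2.1,0,0,0,1.0],[0,0,2.3,0,0,0,1.0]]])

```text
time_s: 10.57
tcp_pos: [524.3, -116.3, 92.5]
eef_rot: [0.752, -0.659, 0.0, -0.002]
wrist_force: [-6.0, -0.7, -1.3]
opening: 13.6
```

```bash
python3 st.py
```

```text
[ 524.26 -116.3    92.55] q [-0.367  0.159  1.879  0.003  1.102  2.643] yaw -3.011 z [ 0.0026  0.002  -1.    ] F [-6.  -0.7 -1.3] M [-0.08  1.05  0.02] op 13.6 10.57
```

Call:
apply_moves(commands=[[[0,0,0.1,0.002,0,0,1.0],[0,0,0.2,0.003,0,0,1.0],[0,0,0.3,0.003,0,0,1.0],[0,0,0.4,0.003,0,0,1.0],[0,0,0.45,0.003,0,0,1.0],[0,0,0.5,0.003,0,0,1.0],[0,0,0.55,0.003,0,0,1.0],[0,0,0.55,0.003,0,0,1.0]]])

```text
time_s: 11.23
tcp_pos: [524.3, -116.3, 87.2]
eef_rot: [0.752, -0.659, 0.001, -0.003]
wrist_force: [-3.1, -0.3, 0.9]
opening: 13.6
```

```bash
python3 st.py
```

```text
[ 524.25 -116.29   87.17] q [-0.368  0.164  1.884  0.005  1.089  2.641] yaw -3.011 z [ 0.0055  0.0024 -1.    ] F [-3.1 -0.3  0.9] M [0.03 0.87 0.07] op 13.6 11.23
```

Call:
apply_moves(commands=[[[0,0,0.05,0,0,0,1.0],[0,0,0.1,0,0,0,1.0],[0,0,0.15,0,0,0,1.0],[0,0,0.15,0,0,0,1.0]]])

```text
time_s: 11.57
tcp_pos: [524.3, -116.3, 87.1]
eef_rot: [0.752, -0.659, 0.001, -0.003]
wrist_force: [-9.4, 0.8, 12.3]
opening: 13.6
```

```bash
python3 st.py
```

```text
[ 524.31 -116.27   87.05] q [-0.368  0.165  1.884  0.005  1.089  2.641] yaw -3.0107 z [ 0.0051  0.0023 -1.    ] F [-9.4  0.8 12.3] M [0.27 1.72 0.05] op 13.6 11.57
```

Call:
apply_moves(commands=[[[0,0,0,0,0,0,1.0],[0,0,0,0,0,0,1.0],[0,0,0,0,0,0,2.0],[0,0,0,0,0,0,3.0],[0,0,0,0,0,0,4.5],[0,0,0,0,0,0,4.5],[0,0,0,0,0,0,4.5],[0,0,0,0,0,0,4.5]]])

```text
time_s: 12.23
tcp_pos: [524.6, -116.3, 87.1]
eef_rot: [0.752, -0.659, 0.001, -0.003]
wrist_force: [-0.1, -1.2, -0.2]
opening: 42.0
```

Call:
apply_moves(commands=[[[0,0,-0.5,0,0,0,4.5],[0,0,-1.5,0,0,0,4.5],[0,0,-3,0,0,0,4.5],[0,0,-5,0,0,0,4.5],[0,0,-8,0,0,0,4.5],[0,0,-11,0,0,0,4.5],[0,0,-13,0,0,0,4.5],[0,0,-13,0,0,0,4.5]]])

```text
time_s: 12.9
tcp_pos: [527.0, -117.7, 224.2]
eef_rot: [0.752, -0.659, 0.006, -0.005]
wrist_force: [0.9, -1.0, 1.3]
opening: 44.7
```

Call:
apply_moves(commands=[[[4,0,-3,0,0,0,4.5],[8,0,-5,0,0,0,4.5],[8,5,-5,0,0,0,4.5],[8,10,-8,0,0,0,4.5],[8,14,-8,0,0,0,4.5],[8,14,-8,0,0,0,4.5],[8,14,-8,0,0,0,4.5],[8,14,-8,0,0,0,4.5]]])

```text
time_s: 13.57
tcp_pos: [396.9, -215.6, 303.1]
eef_rot: [0.751, -0.66, 0.008, -0.005]
wrist_force: [0.3, 0.7, -1.8]
opening: 44.7
```

```bash
python3 st.py; python3 snap.py t6 top;python3 snap.py s6 side; python3 -c "
import cv2,pickle,numpy as np
a=pickle.load(open('t6.pkl','rb'))[1]['image'][140:250,215:335,::-1]
b=pickle.load(open('s6.pkl','rb'))[1]['image'][145:245,210:330,::-1]
a=cv2.resize(a,(400,367),interpolation=cv2.INTER_CUBIC);b=cv2.resize(b,(400,367),interpolation=cv2.INTER_CUBIC)
cv2.imwrite('pics/c6.png',np.hstack([a,b]))"
```

```text
[ 396.9  -215.62  303.15] q [-0.679 -0.261  1.871  0.009  1.516  2.333] yaw -3.0126 z [ 0.0176 -0.0028 -0.9998] F [ 0.3  0.7 -1.8] M [ 0.14 -0.02  0.  ] op 44.7 13.57
[ 396.9 -215.6  303.1] q [-0.679 -0.261  1.871  0.009  1.516  2.333] yaw -3.0126 z [ 0.0176 -0.0028 -0.9998] [ 0.3  0.7 -1.8] 44.730166979502926
[ 397.5 -215.3  302.7] q [-0.678 -0.259  1.87   0.009  1.515  2.333] yaw -3.0115 z [ 0.017  -0.0021 -0.9999] [ 0.8 -0.2 -0.3] 44.643748554985386
```

View pics/c6.png

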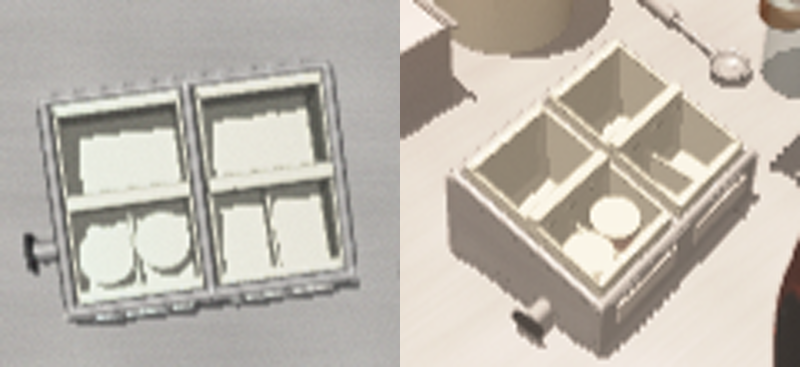

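The top and side crops show both liners with their high ends at the back, their bars and rims in line at equal height, and the cups standing. Handing in.

```bash
python3 -c "
from rig import workorder
print(workorder.sign_off())"
```

```text
the job is handed in; nothing more can be done
None
```

The reversed liner was in the right bay. It is now back there the right way round and fully down, and I have handed the job in (about 14 s on the robot's clock). The hand-in gave no verdict.

**What I did:** I gripped the liner's bar about 9 mm off centre, so that the last joint had room for the half turn (it peaked at 2.647 of 2.68). I then lifted the liner about 160 mm, turned it, and checked its position against the bay walls with the wrist camera. After that I lowered it and pressed it down gently.

**Last checks:**
- **Fully home:** on the floor the tool stood at 87.05 mm, against 87.13 mm when I first gripped the liner at home. The last 0.1 mm of travel raised the force by about 11 N, so it is on the floor. The downward push read about 17 N at most, against the 60 N limit.
- **Level and in line:** the final top and side pictures show both liners alike, in line and at the same height. I judged this by eye, not by measurement.
- **The rest:** the cups are standing, the other liner shows no visible change, and the gripper is open and clear. I did not measure the other items on the counter, but the arm and the liner stayed well clear of them.

**Disagreements:** during the fit check, the camera and the arm's own readings differed by about 1–3 mm on the liner's position front to back. A second look from lower down brought them to within about 0.2 mm, and the liner went in without catching on the walls.

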